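Feed a finished block through the flap of a parts chute

ROBOT

A 6-joint arm with a two-finger parallel gripper is mounted at the origin on the work surface. World frame = base frame: x ahead of the robot, y to its left, z up, the work surface at z = 0. Lengths are in m, angles in rad, forces in N, time in s.
With the tool pointing down it reaches from about 0.425 to 0.95 m from the base axis. Payload 3.5 kg.
Tool frame: the origin (TCP) lies at the very end of the fingers, on their centre line; the grasp point (between the pads) lies 19 mm behind it; z points along the fingers, y is the direction in which the jaws open and shut (so a half turn about z gives the same grasp; the last joint's range is limited). The gripper opens to 85 mm and grips with 20 to 120 N. Pads are 22 mm wide; open, the fingers measure 114 mm over their backs; the gripper's body (76 mm by 85 mm) begins 54 mm behind the grasp point. The pads swing forward as they close: fully open they stand 13 mm farther back than shut.
Start: joints at [1.054, 0.286, 1.577, -0, 1.279, -0.15], TCP at [0.242, 0.63, 0.231] pointing down, gripper open.
Joint ranges: [-2.77, 2.77], [-0.9, 2.22], [0.21, 2.48], [-1.53, 4.67], [0.24, 2.81], [-2.84, 2.84]. Speed limits (rad/s): [2.79, 2.79, 3.14, 3.14, 3.14, 3.14].

INTERFACE

Orientations are given as a unit quaternion [x, y, z, w].
In Python, from plant import ctrl, eyes, ticket gives the robot as it stands.
- The arm moves only by the tool send_rows, never from a script. Its arguments are lists of equal length, an entry for each row: "translation": the shift along the tool's x, y, z in units of 30 mm (1.0 is 30 mm), a list of three; "rotation": the turn, a rotation vector about the tool's x, y, z in units of 5 degrees (1.0 is 5 degrees), a list of three; "grip": the finger opening in mm, from 0 to 85.4. A call has 1 to 5 rows; each row shifts and turns the commanded pose from where the row before left it, along the tool's axes as they then stand; what a row does not reach is not made up. A row lasts 1/8 s, in which the tool goes at most 62.5 mm and 10.7 degrees, less where a joint would pass 70% of its speed; a pose out of reach is approached as far as the arm can. A call is refused whole if a number of a shift passes 1 or a number of a turn 1, either way. A call with a gripper value outside its range is refused whole. The fingers move at their own pace and stop on an object; "squeeze" is the grip in N (left out, the last holds). Time passes only in rows, so rows that do not move let the fingers close. It gives the time, the measured TCP pose, the force and the opening at its end, in the units of the state.
- ctrl.get_state(): the state, without advancing time (a new reading comes with each control period).
- eyes.read_camera(name): name is "scene" or "side" or "wrist"; returns a dict with "image" (420x560x3 uint8, blue, green, red), "mtx" (3x3 intrinsics, pixels), "xyz" and "orientation" of the camera in the world; the wrist camera has in their place "hand_eye" (4x4, takes a point from camera to tool coordinates, whose origin is the TCP and whose axes are the flange's). Camera axes: x right, y down, z forward; pixel columns grow to the right and rows downward; lengths in m; the calibration is good to about 2 mm. A picture is of the moment at which its call begins: read the wrist's pose just before it. There is no depth.
- ticket.sign_off(): hands the job in, once; it reports no verdict.
The state is a dict: "time": time; "qpos": joint angles; "dq": joint speeds; "joint_efforts": joint torques, N m; "eef_pos": TCP position; "tcp_rot": TCP orientation; "contact_force": force on the tool from outside, world axes, zero at the start; "wrist_torque": the same for the moment, N m; "opening": opening from 0.0 (shut) to 1.0 (fully open).
Only numpy, scipy, OpenCV 4.12 (cv2) and the standard library are available. Lean on these libraries where they do the work, as an engineer would, in place of code of your own. Each camera call takes 0.05 s, during which the arm holds its last target. There are 200 camera calls.

TASK

Push the aluminium block across the steel tray until it is in front of the orange flap, then push it on through the flap so that it drops into the blue chute box. Then take your fingers out of the way so that the flap swings shut behind it. Only push the block along the tray: do not lift it or push it off the sides, and leave the brass bushing, the green oil tin and the screwdriver where they are.

Things in the scene. Friction and masses are not known exactly. Their poses are not given: they have to be found in the camera images.
- chute: Fixed parts chute. Origin: on the bench (z = 0) under the middle of the doorway, in the doorway's outer plane. x points into the chute (the way to push, away from the robot), y left, z up. In front lies a flat smooth steel tray, x -200 to +15 mm, y -130 to +130 mm, its top 60 mm above the bench, without rims.
- doorway (a point): Middle of the doorway's sill, on the tray's top surface, in the doorway's outer plane; axes as the chute. The doorway is 84 mm wide; its lintel's underside is 58 mm above the tray and the wall round it is 126 mm wide, 12 mm thick and 66 mm high above the tray.
- box_floor (a point): Middle of the floor inside the blue box behind the doorway, 4 mm above the bench. The box is 250 mm deep, 126 mm wide and 126 mm high with a clear top and an orange stripe on its top front edge, above the flap. 15 mm behind the doorway's outer plane the tray ends in a smooth ramp, 30 degrees down to this floor: a block whose middle is pushed past the tray's end tips and slides down by itself.
- part: Aluminium block, 76 mm long (x), 44 mm wide (y), 22 mm high (z up), 0.15 to 0.3 kg; two dark screw holes and a round brass inlay on top. Origin: centre of its underside. It starts flat on the tray, its x axis within 0.3 rad of the chute's x axis, up to 55 mm left or right of the doorway's middle, its centre 85 to 125 mm before the doorway.
- flap (a joint): Angle of the orange gravity flap in rad: 0 hanging shut, grows as its lower edge is pushed inwards, to 1.45 (nearly level). It weighs 50 g, has no spring or latch and falls shut by itself; the block rides under it at about 0.85 rad.
- flap_edge (a point): Middle of the flap's lower edge. The flap is a plate 80 mm wide, 54 mm high and 3 mm thick; its hinge is level along the chute's y axis, 6 mm behind the doorway's outer plane and 117 mm above the bench; shut, this edge hangs 3 mm above the tray.
- bushing: Bystander: brass bushing standing on the bench left of the tray, 38 mm across, 34 mm high. Origin at the middle of its underside.
- oil_tin: Bystander: green oil tin standing on the bench right of the chute box, 52 mm across, 100 mm high. Origin at the middle of its underside.
- driver: Bystander: screwdriver with red handle, 170 mm long, lying on the bench right of the tray. Origin under its middle, x axis along it.

How it is judged:
By the outcome, as a careful person would: the job done as asked, in the order asked, and still so for the second after the job is handed in, with the robot touching nothing.
It also fails if it takes over 48 s, if anything falls off the work surface, if the arm or the gripper's body presses on something with over 40 N, if the wrist force passes 120 N, or if a joint passes its speed limit or range.

## Working session

There is one attempt and no reset: what is moved stays moved. The work goes in short steps, Python scripts to look and compute and a tool call to move; the robot and the scene stay as the last step left them, time stands still between calls to the robot, and variables do not carry over. Pictures are saved under pics/ and viewed, about 8 in all and at most 12, crops included, and the job is handed in when it is done.

Besides the shell and the picture viewer there is one more tool, called after "Emit:" by a JSON object that holds its "method" and its "body", one argument or row to a line. send_rows: Moves the arm, as the interface text tells. Its arguments: {"type":"object","properties":{"translation":{"type":"array"},"rotation":{"type":"array"},"grip":{"type":"array"},"squeeze":{"type":"number"}},"required":["translation","rotation","grip"]}

```bash
ls; mkdir -p pics
python3 - <<'E'
from plant import ctrl,eyes
import cv2,numpy as np
s=ctrl.get_state();print({k:np.round(v,3) for k,v in s.items()})
ims=[]
for n in("scene","side"):
    d=eyes.read_camera(n);ims.append(d["image"]);cv2.imwrite(f"pics/{n}0.png",d["image"]);print(n,d["mtx"],d["xyz"],d["orientation"])
    np.savez(f"{n}0.npz",**d)
E
```

```text
pics
{'time': np.float64(0.0), 'qpos': array([ 1.054,  0.287,  1.578,  0.   ,  1.279, -0.15 ]), 'dq': array([ 0.003,  0.004, -0.   , -0.   , -0.001,  0.001]), 'joint_efforts': array([-0.0000e+00, -4.0597e+01, -2.9263e+01, -0.0000e+00,  6.0000e-03,
        0.0000e+00]), 'eef_pos': array([0.242, 0.63 , 0.23 ]), 'tcp_rot': array([ 0.182,  0.983, -0.001, -0.   ]), 'contact_force': array([0.659, 0.207, 0.48 ]), 'wrist_torque': array([ 0.054, -0.028, -0.03 ]), 'opening': np.float64(1.002)}
scene [[402.50496122   0.         282.65011281]
 [  0.         402.50496122 209.29384548]
 [  0.           0.           1.        ]] [1.35925382 0.06006091 0.80503936] [ 0.63714265  0.66238708 -0.28736613 -0.26965405]
side [[457.80394219   0.         277.39716475]
 [  0.         457.80394219 215.10090044]
 [  0.           0.           1.        ]] [0.56843747 0.64326471 0.84289065] [-0.0364204   0.9351812  -0.35166234  0.0210541 ]
```

View pics/scene0.png

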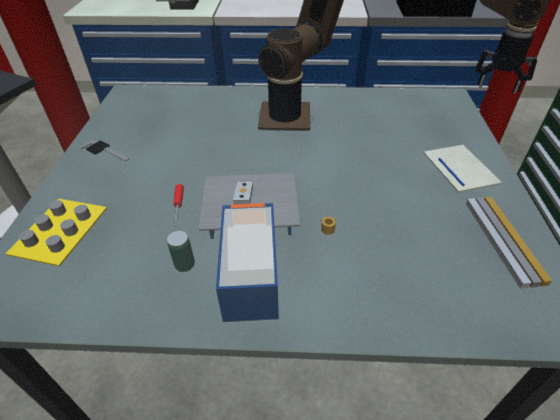

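View pics/side0.png

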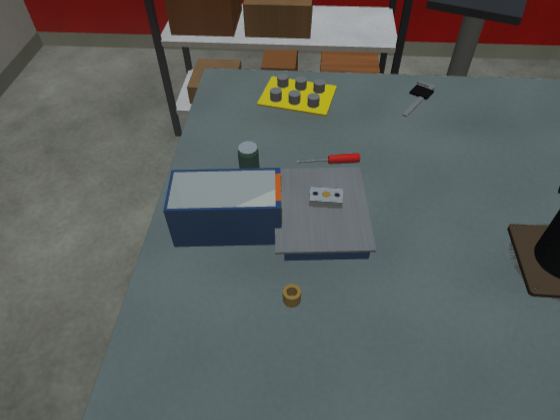

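Scene: block at about (243,190), flap at (248,206), tray spanning (202..298, 175..230). Side: block at (326,197), tray corners near (282,170), (360,167), (374,245), (276,248). Next I'll measure both views.

```bash
cat > h.py <<'E'
import numpy as np,cv2
from scipy.spatial.transform import Rotation as R
def ray(d,uv,z):
    uv=np.atleast_2d(uv).astype(float)
    v=np.c_[uv,np.ones(len(uv))]@np.linalg.inv(d["mtx"]).T@R.from_quat(d["orientation"]).as_matrix().T
    return d["xyz"]+v*((z-d["xyz"][2])/v[:,2])[:,None]
E
python3 - <<'E'
from h import *
s=np.load("side0.npz");c=np.load("scene0.npz")
print("tray side",ray(s,[(282,169),(361,167),(374,245),(276,249)],.06).round(3).tolist())
print("tray scene",ray(c,[(204,177),(296,175),(299,224),(201,227)],.06).round(3).tolist())
print("block",ray(s,[(326,194)],.082).round(3),ray(c,[(243,190)],.082).round(3))
# box outer top rim
print("box side",ray(s,[(169,172),(167,205),(281,200)],.13).round(3).tolist())
print("box scene",ray(c,[(222,206),(273,206),(276,286),(219,287)],.13).round(3).tolist())
a=s["image"][155:265,270:390];b=c["image"][165:240,190:310]
a=cv2.resize(a,None,fx=3.3,fy=3.3,interpolation=2);b=cv2.resize(b,None,fx=3.3,fy=3.3,interpolation=2)
b=cv2.copyMakeBorder(b,0,a.shape[0]-b.shape[0],0,0,0)
cv2.imwrite("pics/crop0.png",np.hstack([a,b]))
E
```

```text
tray side [[0.637, -0.193, 0.06], [0.441, -0.214, 0.06], [0.422, 0.03, 0.06], [0.631, 0.056, 0.06]]
tray scene [[0.448, -0.217, 0.06], [0.43, 0.053, 0.06], [0.631, 0.065, 0.06], [0.65, -0.187, 0.06]]
block [[ 0.528 -0.093  0.082]] [[ 0.527 -0.091  0.082]]
box side [[0.886, -0.091, 0.13], [0.866, 0.009, 0.13], [0.626, -0.022, 0.13]]
box scene [[0.644, -0.126, 0.13], [0.64, -0.0, 0.13], [0.877, 0.02, 0.13], [0.883, -0.095, 0.13]]
```

View pics/crop0.png

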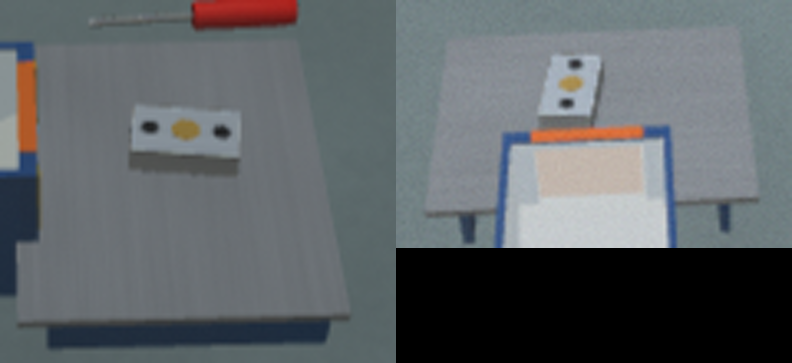

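Run:
```python
from h import *
s=np.load("side0.npz");c=np.load("scene0.npz")
S=lambda p:np.array(p)/3.3+[270,155]
C=lambda p:(np.array(p)-[396,0])/3.3+[190,165]
ts=ray(s,S([(37,43),(299,41),(348,318),(16,322)]),.06)
tc=ray(c,C([(445,38),(740,28),(758,198),(427,210)]),.06)
print(ts.round(3).tolist(),tc.round(3).tolist())
# order BR,FR.. fit known rectangle
def fit(M,P):
    M=np.array(M,float);m=M.mean(0);p=P[:,:2].mean(0)
    H=(M-m).T@(P[:,:2]-p);U,_,V=np.linalg.svd(H);Q=(U@V).T
    t=p-Q@m;y=np.arctan2(Q[1,0],Q[0,0]);return t,y,np.abs(P[:,:2]-(M@Q.T+t)).max()
ms=[(15,-130),(-200,-130),(-200,130),(15,130)]
mc=[(-200,-130),(-200,130),(15,130),(15,-130)]
print(fit(np.array(ms)/1e3,ts),fit(np.array(mc)/1e3,tc))
print("wall front",ray(c,C([(503,133),(668,127)]),.126).round(4).tolist(),"stripe",ray(c,C([(531,134),(643,130)]),.126).round(4).tolist())
bs=ray(s,S([(135,104),(241,111),(239,156),(131,150)]),.082)
bc=ray(c,C([(551,55),(602,56),(594,117),(541,116)]),.082)
b=np.array([(38,-22),(-38,-22),(-38,22),(38,22)])/1e3
print(fit(b,bs),fit(b[[1,2,3,0]],bc))
sh=lambda p:S(p)
print("holes side",ray(s,S([(150,127),(222,132),(185,129)]),.082).round(4).tolist())
print("holes scene",ray(c,C([(567,103),(575,64),(571,83)]),.082).round(4).tolist())
```

```text
[[0.64, -0.197, 0.06], [0.442, -0.212, 0.06], [0.42, 0.047, 0.06], [0.633, 0.066, 0.06]] [[0.445, -0.215, 0.06], [0.423, 0.048, 0.06], [0.635, 0.066, 0.06], [0.656, -0.19, 0.06]]
(array([ 0.62600761, -0.0679744 ]), np.float64(0.06628179117182355), np.float64(0.009998503236767209)) (array([ 0.63186142, -0.06424453]), np.float64(0.09198985115334324), np.float64(0.002871475755609476))
wall front [[0.6374, -0.1262, 0.126], [0.6266, -0.0028, 0.126]] stripe [[0.6378, -0.105, 0.126], [0.6306, -0.0213, 0.126]]
(array([ 0.52697146, -0.09200994]), np.float64(-0.01988276161324476), np.float64(0.0013545601065938495)) (array([ 0.53077793, -0.08960568]), np.float64(0.0132478980569466), np.float64(0.0008463771514871099))
holes side [[0.5523, -0.0931, 0.082], [0.5023, -0.0917, 0.082], [0.5279, -0.0928, 0.082]]
holes scene [[0.553, -0.0913, 0.082], [0.5034, -0.0903, 0.082], [0.528, -0.0908, 0.082]]
```

```bash
cat >> h.py <<'E'
O=np.array([.632,-.0645]);YAW=.088
def c2w(x,y):
    c,s=np.cos(YAW),np.sin(YAW);return O+[c*x-s*y,s*x+c*y]
def w2c(p):
    c,s=np.cos(YAW),np.sin(YAW);d=np.array(p[:2])-O;return np.array([c*d[0]+s*d[1],-s*d[0]+c*d[1]])
def plan(st,xyz,yawx,n):
    """rows from state to world xyz with tool z down, tool x at yaw yawx"""
    p=np.array(st["eef_pos"]);Q=R.from_quat(st["tcp_rot"])
    c,s=np.cos(yawx),np.sin(yawx)
    T=R.from_matrix(np.c_[[c,s,0],[s,-c,0],[0,0,-1]])
    for i in range(n):
        t=(Q.inv().apply(np.array(xyz)-p)/(n-i)/.03).round(2)
        r=(np.degrees((Q.inv()*T).as_rotvec())/5/max(1,n-i)).round(2)
        p=p+Q.apply(t*.03);Q=Q*R.from_rotvec(np.radians(r*5))
        print(t.tolist(),r.tolist())
E
python3 - <<'E'
from h import *
from plant import ctrl
p=c2w(-.106,-.08);print(p)
plan(ctrl.get_state(),[*p,.2],YAW+np.pi/2,30)
E
```

```text
[ 0.53344108 -0.15350641]
[-0.61, -0.7, 0.03] [-0.0, 0.0, 0.43]
[-0.64, -0.67, 0.03] [-0.0, 0.0, 0.43]
[-0.67, -0.65, 0.04] [-0.0, 0.0, 0.43]
[-0.69, -0.62, 0.03] [-0.0, 0.0, 0.43]
[-0.71, -0.6, 0.04] [-0.0, 0.0, 0.43]
[-0.73, -0.57, 0.03] [-0.0, 0.0, 0.43]
[-0.75, -0.54, 0.04] [-0.0, 0.0, 0.43]
[-0.77, -0.51, 0.03] [-0.0, 0.0, 0.43]
[-0.79, -0.48, 0.04] [-0.0, 0.0, 0.42]
[-0.81, -0.45, 0.03] [-0.0, 0.0, 0.43]
[-0.83, -0.42, 0.04] [-0.0, 0.0, 0.42]
[-0.84, -0.39, 0.03] [-0.0, 0.0, 0.43]
[-0.86, -0.36, 0.04] [-0.0, 0.0, 0.42]
[-0.87, -0.33, 0.03] [-0.0, 0.0, 0.43]
[-0.88, -0.3, 0.04] [-0.0, 0.0, 0.42]
[-0.89, -0.26, 0.03] [-0.0, 0.0, 0.43]
[-0.9, -0.23, 0.04] [-0.0, 0.0, 0.42]
[-0.91, -0.2, 0.03] [-0.0, 0.0, 0.43]
[-0.91, -0.16, 0.04] [-0.0, 0.0, 0.42]
[-0.92, -0.13, 0.03] [-0.0, 0.0, 0.43]
[-0.92, -0.09, 0.04] [-0.0, 0.0, 0.42]
[-0.93, -0.06, 0.03] [-0.0, 0.0, 0.43]
[-0.93, -0.03, 0.04] [-0.0, 0.0, 0.42]
[-0.93, 0.01, 0.03] [-0.0, 0.0, 0.43]
[-0.93, 0.04, 0.04] [-0.0, 0.0, 0.42]
[-0.93, 0.08, 0.03] [-0.0, 0.0, 0.43]
[-0.92, 0.11, 0.04] [-0.0, 0.0, 0.42]
[-0.92, 0.14, 0.03] [-0.01, 0.01, 0.43]
[-0.91, 0.18, 0.03] [-0.0, 0.0, 0.42]
[-0.9, 0.21, 0.04] [-0.01, 0.01, 0.43]
```

Emit:
{"method": "send_rows", "body": {
  "translation": [
    [-0.6,-0.7,0.03],
    [-0.65,-0.67,0.03],
    [-0.67,-0.65,0.04],
    [-0.69,-0.62,0.03],
    [-0.71,-0.6,0.04]
  ],
  "rotation": [
    [0,0,0.43],
    [0,0,0.43],
    [0,0,0.43],
    [0,0,0.43],
    [0,0,0.43]
  ],
  "grip": [40,40,40,40,40]
}}

```text
time: 0.72
eef_pos: [0.2906, 0.4983, 0.2256]
tcp_rot: [0.274, 0.962, -0.0, -0.0]
contact_force: [-0.5, 0.1, -0.2]
opening: 0.467
```

Emit:
{"method": "send_rows", "body": {
  "translation": [
    [-0.73,-0.57,0.03],
    [-0.75,-0.54,0.04],
    [-0.77,-0.51,0.03],
    [-0.79,-0.48,0.04],
    [-0.81,-0.45,0.03]
  ],
  "rotation": [
    [0,0,0.43],
    [0,0,0.43],
    [0,0,0.43],
    [0,0,0.43],
    [0,0,0.43]
  ],
  "grip": [40,40,40,40,40]
}}

```text
time: 1.35
eef_pos: [0.3389, 0.3683, 0.2206]
tcp_rot: [0.363, 0.932, -0.0, -0.0]
contact_force: [-0.1, 0.3, 0.1]
opening: 0.467
```

Emit:
{"method": "send_rows", "body": {
  "translation": [
    [-0.83,-0.42,0.04],
    [-0.84,-0.39,0.03],
    [-0.86,-0.36,0.04],
    [-0.87,-0.33,0.03],
    [-0.88,-0.3,0.04]
  ],
  "rotation": [
    [0,0,0.43],
    [0,0,0.43],
    [0,0,0.43],
    [0,0,0.43],
    [0,0,0.43]
  ],
  "grip": [40,40,40,40,40]
}}

```text
time: 1.98
eef_pos: [0.3874, 0.2377, 0.2153]
tcp_rot: [0.449, 0.894, -0.0, -0.0]
contact_force: [-0.7, 0.2, 0.4]
opening: 0.469
```

Emit:
{"method": "send_rows", "body": {
  "translation": [
    [-0.89,-0.26,0.03],
    [-0.9,-0.23,0.04],
    [-0.91,-0.2,0.03],
    [-0.91,-0.16,0.04],
    [-0.92,-0.13,0.03]
  ],
  "rotation": [
    [0,0,0.43],
    [0,0,0.43],
    [0,0,0.43],
    [0,0,0.43],
    [0,0,0.43]
  ],
  "grip": [40,40,40,40,40]
}}

```text
time: 2.6
eef_pos: [0.4355, 0.1071, 0.2101]
tcp_rot: [0.531, 0.848, -0.0, -0.0]
contact_force: [0.0, -0.1, -0.8]
opening: 0.469
```

Emit:
{"method": "send_rows", "body": {
  "translation": [
    [-0.92,-0.09,0.04],
    [-0.93,-0.06,0.03],
    [-0.93,-0.03,0.04],
    [-0.93,0.01,0.03],
    [-0.93,0.04,0.04]
  ],
  "rotation": [
    [0,0,0.43],
    [0,0,0.43],
    [0,0,0.43],
    [0,0,0.43],
    [0,0,0.43]
  ],
  "grip": [40,40,40,40,40]
}}

```text
time: 3.22
eef_pos: [0.4834, -0.0238, 0.2048]
tcp_rot: [0.608, 0.794, -0.0, -0.0]
contact_force: [0.8, 1.4, -0.2]
opening: 0.469
```

Emit:
{"method": "send_rows", "body": {
  "translation": [
    [-0.93,0.08,0.03],
    [-0.92,0.11,0.04],
    [-0.92,0.14,0.03],
    [-0.91,0.18,0.03],
    [-0.9,0.2,0.04]
  ],
  "rotation": [
    [0,0,0.43],
    [0,0,0.43],
    [0,0,0.43],
    [0,0,0.43],
    [0,0,0.43]
  ],
  "grip": [40,40,40,40,40]
}}

```text
time: 3.85
eef_pos: [0.5306, -0.1549, 0.1996]
tcp_rot: [0.679, 0.734, -0.0, -0.0]
contact_force: [0.3, -0.1, 0.5]
opening: 0.471
```

Run:
```python
from h import *
from plant import ctrl,eyes
s=ctrl.get_state();d=eyes.read_camera("wrist");cv2.imwrite("pics/w1.png",d["image"])
np.savez("w1.npz",p=s["eef_pos"],q=s["tcp_rot"],**d);print(d["hand_eye"].round(3),s["eef_pos"],s["tcp_rot"])
```

```text
[[-0.001 -0.952 -0.307  0.08 ]
 [ 1.    -0.001 -0.001 -0.   ]
 [ 0.    -0.307  0.952 -0.142]
 [ 0.     0.     0.     1.   ]] [ 0.53062635 -0.15486861  0.19964183] [ 6.79483916e-01  7.33690299e-01 -7.62145340e-05 -3.83783420e-04]
```

View pics/w1.png

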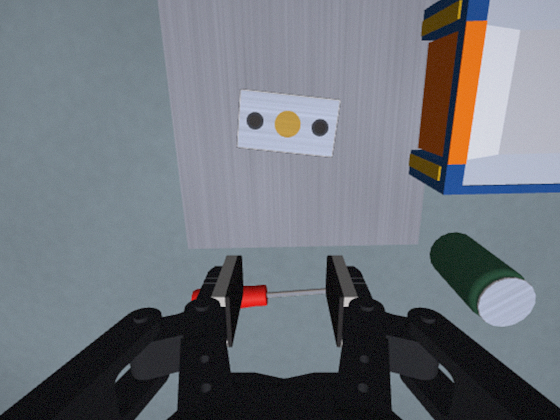

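Wrist view: block holes at (255,121) and (320,128); the tray's right edge runs (189,248)–(418,244); flap on the right at about (438,95); the fingers are clear of everything.

```bash
cat >> h.py <<'E'
def wrist(d):
    A=R.from_quat(d["q"]).as_matrix();H=d["hand_eye"]
    return dict(mtx=d["mtx"],xyz=d["p"]+A@H[:3,3],orientation=R.from_matrix(A@H[:3,:3]).as_quat())
E
python3 - <<'E'
from h import *
d=wrist(np.load("w1.npz"))
ang=lambda a:np.arctan2(*(a[1]-a[0])[1::-1])
h=ray(d,[(255,121),(320,128)],.082);print("holes",h.round(4).tolist(),ang(h[::-1]) if h[0,0]>h[1,0] else ang(h))
print("inlay",(i:=ray(d,[(288,124)],.082)[0]).round(4),"chute",w2c(i).round(4))
e=ray(d,[(189,248),(418,244)],.06);print("right edge",e.round(4).tolist(),ang(e))
l=ray(d,[(170,60),(189,248)],.06);print("rear edge",l.round(4).tolist(),ang(l)+np.pi/2)
b=ray(d,[(489,0),(440,193)],.126);print("top wall/corner",ray(d,[(443,193),(486,20),(448,163)],.126).round(4).tolist())
for q in e: print(w2c(q).round(4))
for q in l: print(w2c(q).round(4))
E
```

```text
holes [[0.5033, -0.0923, 0.082], [0.5534, -0.0937, 0.082]] -0.028315910430640256
inlay [ 0.5286 -0.0926  0.082 ] chute [-0.1054 -0.0189]
right edge [[0.4457, -0.2135, 0.06], [0.6582, -0.1931, 0.06]] 0.09558250277844188
rear edge [[0.4328, -0.0524, 0.06], [0.4457, -0.2135, 0.06]] 0.07999782304815062
top wall/corner [[0.6362, -0.1269, 0.126], [0.6379, -0.0223, 0.126], [0.6349, -0.1065, 0.126]]
[-0.1987 -0.132 ]
[ 0.0148 -0.1304]
[-0.1974  0.0296]
[-0.1987 -0.132 ]
```

Emit:
{"method": "send_rows", "body": {
  "translation": [
    [0,0,0.9],
    [0,0,0.9],
    [0,0,0.9],
    [0,0,0.9],
    [0,0,0.85]
  ],
  "rotation": [
    [0,0,0],
    [0,0,0],
    [0,0,0],
    [0,0,0],
    [0,0,0]
  ],
  "grip": [40,40,40,40,40]
}}

```text
time: 4.53
eef_pos: [0.5303, -0.1538, 0.0654]
tcp_rot: [0.679, 0.734, -0.0, -0.0]
contact_force: [-0.8, 0.1, -0.4]
opening: 0.462
```

Run:
```python
from h import *
from plant import ctrl
s=ctrl.get_state();print(s["eef_pos"],w2c(s["eef_pos"]))
plan(s,[*c2w(-.105,-.033),.066],YAW+np.pi/2,12)
```

```text
[ 0.53032667 -0.15382171  0.06544985] [-0.10913007 -0.08004037]
[0.13, 0.01, -0.0] [-0.0, -0.0, -0.01]
[0.13, 0.01, -0.0] [-0.0, -0.0, -0.01]
[0.13, 0.01, -0.0] [-0.0, -0.0, -0.01]
[0.13, 0.01, -0.0] [-0.0, -0.0, -0.01]
[0.13, 0.01, -0.0] [-0.0, -0.0, -0.01]
[0.13, 0.01, -0.0] [-0.0, -0.0, -0.01]
[0.13, 0.01, -0.0] [-0.0, -0.0, -0.01]
[0.13, 0.01, -0.0] [-0.0, -0.0, -0.01]
[0.13, 0.01, -0.0] [-0.0, -0.0, -0.01]
[0.13, 0.01, -0.01] [-0.0, -0.0, -0.01]
[0.13, 0.01, -0.0] [-0.0, -0.0, -0.01]
[0.14, 0.02, -0.01] [-0.01, -0.01, -0.0]
```

Emit:
{"method": "send_rows", "body": {
  "translation": [
    [0.2,0.02,0],
    [0.2,0.02,0],
    [0.2,0.02,0],
    [0.15,0.02,0],
    [0.15,0.02,0]
  ],
  "rotation": [
    [0,0,0],
    [0,0,0],
    [0,0,0],
    [0,0,0],
    [0,0,0]
  ],
  "grip": [40,40,40,40,40]
}}

```text
time: 5.15
eef_pos: [0.5319, -0.1266, 0.0673]
tcp_rot: [0.679, 0.734, 0.0, 0.001]
contact_force: [0.7, 0.3, 0.1]
opening: 0.464
```

Emit:
{"method": "send_rows", "body": {
  "translation": [
    [0.12,0.01,0],
    [0.12,0.01,0],
    [0.1,0,0],
    [0.06,0,0],
    [0,0,0]
  ],
  "rotation": [
    [0,0,0],
    [0,0,0],
    [0,0,0],
    [0,0,0],
    [0,0,0]
  ],
  "grip": [40,40,40,40,40]
}}

```text
time: 5.78
eef_pos: [0.531, -0.1146, 0.0665]
tcp_rot: [0.679, 0.734, -0.0, -0.0]
contact_force: [0.0, -0.7, 0.2]
opening: 0.466
```

Run:
```python
from h import *
from plant import ctrl,eyes
s=ctrl.get_state();d=eyes.read_camera("wrist");cv2.imwrite("pics/w2.png",d["image"])
np.savez("w2.npz",p=s["eef_pos"],q=s["tcp_rot"],**d);print(w2c(s["eef_pos"]),s["eef_pos"],s["contact_force"])
```

```text
[-0.1050464  -0.04102052] [ 0.53096523 -0.11459395  0.06649054] [ 0.03704166 -0.67535539  0.17534031]
```

View pics/w2.png

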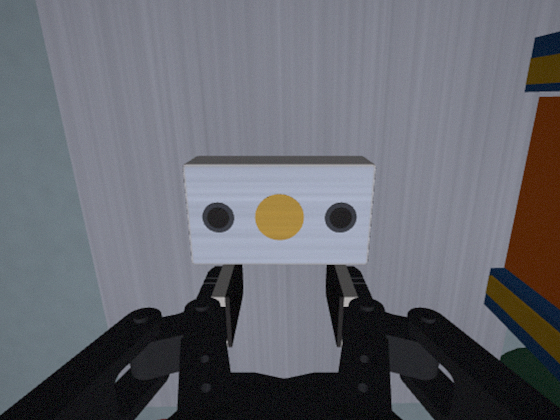

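Wrist view: the block is aligned square to the jaws, holes at (218,217) and (341,217), inlay at (279,217). I'll find out how far off centre it still is.

Run:
```python
from h import *
d=wrist(np.load("w2.npz"))
h=ray(d,[(218,217),(341,217),(279,217)],.082)
for q in h: print(w2c(q).round(4))
print(np.arctan2(*(h[1]-h[0])[1::-1])-YAW)
```

```text
[-0.1317 -0.0062]
[-0.0817 -0.0067]
[-0.1069 -0.0065]
-0.010160563471611858
```

Emit:
{"method": "send_rows", "body": {
  "translation": [
    [0.08,0,0],
    [0.08,0,0],
    [0.06,0,0],
    [0,0,0],
    [0,0,0]
  ],
  "rotation": [
    [0,0,-0.1],
    [0,0,0],
    [0,0,0],
    [0,0,0],
    [0,0,0]
  ],
  "grip": [40,40,40,40,40]
}}

```text
time: 6.45
eef_pos: [0.5305, -0.1081, 0.0666]
tcp_rot: [0.676, 0.737, 0.0, -0.0]
contact_force: [0.0, -0.8, 0.6]
opening: 0.471
```

Emit:
{"method": "send_rows", "body": {
  "translation": [
    [-0.4,0,0],
    [-0.4,0,0],
    [-0.3,0,-0.3],
    [0,0,-0.8],
    [0,0,-0.8]
  ],
  "rotation": [
    [0,0,0],
    [0,0,0],
    [0,0,0],
    [0,0,0],
    [0,0,0]
  ],
  "grip": [40,40,40,40,40]
}}

```text
time: 7.08
eef_pos: [0.5334, -0.142, 0.1247]
tcp_rot: [0.676, 0.737, 0.0, 0.0]
contact_force: [-0.7, -1.0, -0.3]
opening: 0.468
```

Emit:
{"method": "send_rows", "body": {
  "translation": [
    [0,0,-0.6],
    [0,-0.3,0],
    [0,-0.4,0],
    [0,-0.4,0],
    [0,-0.4,0]
  ],
  "rotation": [
    [0,0,0],
    [0,0,1],
    [0,0,1],
    [0,0,1],
    [0,0,1]
  ],
  "grip": [12,12,12,12,12]
}}

```text
time: 7.7
eef_pos: [0.4883, -0.139, 0.142]
tcp_rot: [0.794, 0.607, 0.0, 0.0]
contact_force: [-0.0, 0.1, -0.3]
opening: 0.141
```

Run:
```python
from h import *
from plant import ctrl
s=ctrl.get_state();print(s["eef_pos"],w2c(s["eef_pos"]))
plan(s,[*c2w(-.182,0),.15],YAW,15)
```

```text
[ 0.48828545 -0.1389919   0.14200745] [-0.14970527 -0.06157309]
[0.1, -0.11, -0.02] [0.0, -0.0, 0.93]
[0.09, -0.12, -0.02] [0.0, -0.0, 0.93]
[0.08, -0.13, -0.02] [0.0, -0.0, 0.93]
[0.07, -0.14, -0.02] [0.0, -0.0, 0.93]
[0.06, -0.14, -0.02] [0.0, -0.0, 0.93]
[0.05, -0.15, -0.02] [0.0, -0.0, 0.93]
[0.04, -0.15, -0.02] [0.0, -0.0, 0.93]
[0.03, -0.15, -0.02] [0.0, -0.0, 0.93]
[0.01, -0.16, -0.02] [0.0, -0.0, 0.93]
[0.0, -0.16, -0.01] [0.0, -0.0, 0.93]
[-0.01, -0.15, -0.02] [0.0, -0.0, 0.93]
[-0.02, -0.15, -0.01] [0.0, -0.0, 0.93]
[-0.04, -0.15, -0.02] [0.0, -0.0, 0.93]
[-0.05, -0.15, -0.01] [0.0, -0.0, 0.93]
[-0.06, -0.15, -0.02] [0.0, -0.0, 0.93]
```

Emit:
{"method": "send_rows", "body": {
  "translation": [
    [0.1,-0.11,-0.02],
    [0.09,-0.12,-0.02],
    [0.08,-0.13,-0.02],
    [0.07,-0.14,-0.02],
    [0.06,-0.14,-0.02]
  ],
  "rotation": [
    [0,0,0.93],
    [0,0,0.93],
    [0,0,0.93],
    [0,0,0.93],
    [0,0,0.93]
  ],
  "grip": [12,12,12,12,12]
}}

```text
time: 8.32
eef_pos: [0.476, -0.1199, 0.145]
tcp_rot: [0.9, 0.435, 0.0, 0.0]
contact_force: [-0.3, -0.5, 0.1]
opening: 0.143
```

Emit:
{"method": "send_rows", "body": {
  "translation": [
    [0.05,-0.15,-0.02],
    [0.04,-0.15,-0.02],
    [0.03,-0.15,-0.02],
    [0.01,-0.16,-0.02],
    [0,-0.16,-0.02]
  ],
  "rotation": [
    [0,0,0.93],
    [0,0,0.93],
    [0,0,0.93],
    [0,0,0.93],
    [0,0,0.93]
  ],
  "grip": [12,12,12,12,12]
}}

```text
time: 8.95
eef_pos: [0.4632, -0.1, 0.1481]
tcp_rot: [0.97, 0.245, 0.0, 0.0]
contact_force: [0.1, -0.1, 0.8]
opening: 0.138
```

Emit:
{"method": "send_rows", "body": {
  "translation": [
    [-0.01,-0.15,-0.02],
    [-0.02,-0.15,-0.01],
    [-0.04,-0.15,-0.02],
    [-0.05,-0.15,-0.01],
    [-0.06,-0.15,-0.02]
  ],
  "rotation": [
    [0,0,0.93],
    [0,0,0.93],
    [0,0,0.93],
    [0,0,0.93],
    [0,0,0.93]
  ],
  "grip": [12,12,12,12,12]
}}

```text
time: 9.57
eef_pos: [0.4507, -0.0804, 0.1505]
tcp_rot: [0.999, 0.044, 0.0, 0.0]
contact_force: [-0.3, 0.9, 0.0]
opening: 0.142
```

Run:
```python
from h import *
from plant import ctrl,eyes
s=ctrl.get_state();d=eyes.read_camera("wrist");cv2.imwrite("pics/w3.png",d["image"])
np.savez("w3.npz",p=s["eef_pos"],q=s["tcp_rot"],**d);print(w2c(s["eef_pos"]),s["eef_pos"],s["qpos"])
```

```text
[-1.82007752e-01  1.38946216e-04] [ 0.45068432 -0.08035761  0.15045297] [-3.98661499e-01 -1.20150312e-01  2.16636212e+00 -3.21184258e-05
  1.09517201e+00  1.08368183e+00]
```

View pics/w3.png

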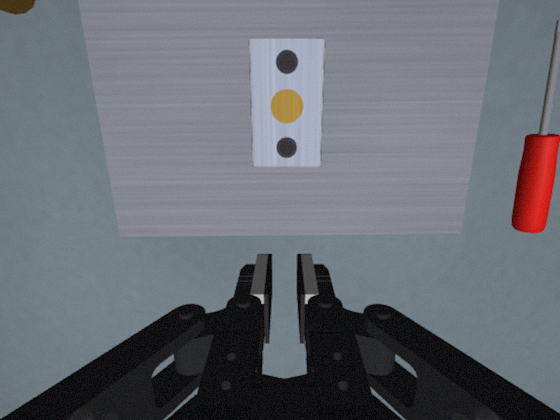

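Wrist view: block straight ahead of the fingers, holes at (287,62) and (287,147); the tray's rear edge runs (121,236)–(462,233).

Run:
```python
from h import *
d=wrist(np.load("w3.npz"))
h=ray(d,[(287,62),(287,147),(287,106)],.082)
for q in h: print(w2c(q).round(4))
for q in ray(d,[(121,236),(462,233)],.06): print("edge",w2c(q).round(4))
```

```text
[-0.0824 -0.0003]
[-0.132  -0.0005]
[-0.1071 -0.0004]
edge [-0.2025  0.1258]
edge [-0.1999 -0.1338]
```

Emit:
{"method": "send_rows", "body": {
  "translation": [
    [0,0,0.6],
    [0,0,0.8],
    [0,0,0.8],
    [0,0,0.55],
    [0,0,0]
  ],
  "rotation": [
    [0,0,0],
    [0,0,0],
    [0,0,0],
    [0,0,0],
    [0,0,0]
  ],
  "grip": [12,12,12,12,12]
}}

```text
time: 10.25
eef_pos: [0.4499, -0.08, 0.0664]
tcp_rot: [0.999, 0.046, -0.001, -0.001]
contact_force: [-0.7, 0.3, -0.4]
opening: 0.142
```

Emit:
{"method": "send_rows", "body": {
  "translation": [
    [0.2,0,0],
    [0.2,0,0],
    [0.2,0,0],
    [0.2,0,0],
    [0.2,0,0]
  ],
  "rotation": [
    [0,0,0],
    [0,0,0],
    [0,0,0],
    [0,0,0],
    [0,0,0]
  ],
  "grip": [12,12,12,12,12]
}}

```text
time: 10.88
eef_pos: [0.481, -0.0774, 0.0676]
tcp_rot: [0.999, 0.046, -0.0, -0.0]
contact_force: [-0.5, 0.1, 0.7]
opening: 0.144
```

Emit:
{"method": "send_rows", "body": {
  "translation": [
    [0.2,0,0],
    [0.2,0,0],
    [0.2,0,0],
    [0.2,0,0],
    [0.2,0,0]
  ],
  "rotation": [
    [0,0,0],
    [0,0,0],
    [0,0,0],
    [0,0,0],
    [0,0,0]
  ],
  "grip": [12,12,12,12,12]
}}

```text
time: 11.5
eef_pos: [0.5109, -0.0747, 0.0675]
tcp_rot: [0.999, 0.046, -0.0, -0.0]
contact_force: [-0.4, 0.1, -0.8]
opening: 0.14
```

Run:
```python
from h import *
from plant import ctrl,eyes
s=ctrl.get_state();d=eyes.read_camera("wrist");cv2.imwrite("pics/w4.png",d["image"])
np.savez("w4.npz",p=s["eef_pos"],q=s["tcp_rot"],**d);print(w2c(s["eef_pos"]),s["eef_pos"],s["tcp_rot"])
```

```text
[-0.12154958  0.0004538 ] [ 0.51088088 -0.07473052  0.06745848] [ 9.98958857e-01  4.56201279e-02 -6.47018219e-05 -4.50348912e-05]
```

View pics/w4.png

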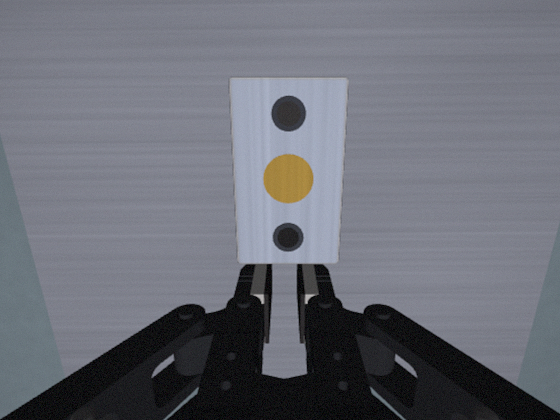

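Wrist view: block in contact and square, inlay at (288,178), tray edges nearly symmetric about it. I'll keep pushing through the flap.

Emit:
{"method": "send_rows", "body": {
  "translation": [
    [0.2,0,0],
    [0.2,0,0],
    [0.2,0,0],
    [0.2,0,0],
    [0.2,0,0]
  ],
  "rotation": [
    [0,0,0],
    [0,0,0],
    [0,0,0],
    [0,0,0],
    [0,0,0]
  ],
  "grip": [12,12,12,12,12]
}}

```text
time: 12.18
eef_pos: [0.5408, -0.072, 0.0675]
tcp_rot: [0.999, 0.046, 0.0, 0.0]
contact_force: [-0.1, -1.2, -0.3]
opening: 0.141
```

Emit:
{"method": "send_rows", "body": {
  "translation": [
    [0.2,0,0],
    [0.2,0,0],
    [0.2,0,0],
    [0.2,0,0],
    [0.2,0,0]
  ],
  "rotation": [
    [0,0,0],
    [0,0,0],
    [0,0,0],
    [0,0,0],
    [0,0,0]
  ],
  "grip": [12,12,12,12,12]
}}

```text
time: 12.8
eef_pos: [0.5706, -0.0693, 0.0675]
tcp_rot: [0.999, 0.046, -0.0, -0.0]
contact_force: [0.1, -0.8, 1.2]
opening: 0.142
```

Run:
```python
from h import *
from plant import ctrl,eyes
s=ctrl.get_state();print(w2c(s["eef_pos"]),s["eef_pos"],s["contact_force"])
a=eyes.read_camera("wrist")["image"][::,:];b=eyes.read_camera("scene")["image"][150:290,180:310]
b=cv2.resize(b,(390,420),interpolation=2)
cv2.imwrite("pics/w5.png",cv2.resize(np.hstack([a,b]),(792,350)))
```

```text
[-0.06155055  0.00065168] [ 0.57063034 -0.0692603   0.06750444] [ 0.13740517 -0.82414567  1.18128111]
```

View pics/w5.png

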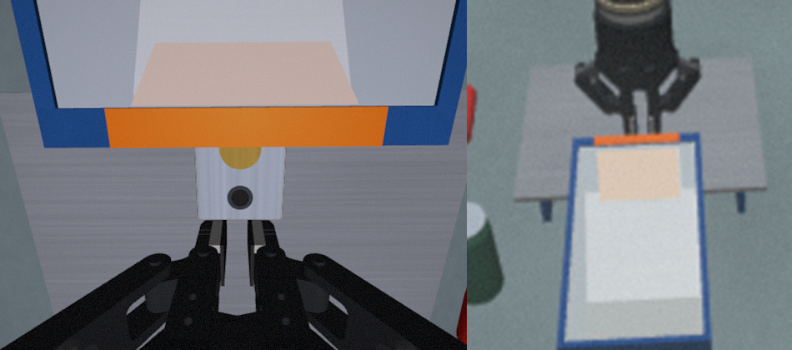

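Block is entering under the flap, centred (rear hole at (240,197), stripe spanning 105–388). 36 mm more.

Emit:
{"method": "send_rows", "body": {
  "translation": [
    [0.2,0,0],
    [0.2,0,0],
    [0.2,0,0],
    [0.2,0,0],
    [0.2,0,0]
  ],
  "rotation": [
    [0,0,0],
    [0,0,0],
    [0,0,0],
    [0,0,0],
    [0,0,0]
  ],
  "grip": [12,12,12,12,12]
}}

```text
time: 13.52
eef_pos: [0.6007, -0.0665, 0.0676]
tcp_rot: [0.999, 0.046, 0.0, 0.0]
contact_force: [-0.6, -0.1, -0.0]
opening: 0.14
```

Emit:
{"method": "send_rows", "body": {
  "translation": [
    [0.15,0,0],
    [0.12,0,0],
    [0,0,0],
    [0,0,0]
  ],
  "rotation": [
    [0,0,0],
    [0,0,0],
    [0,0,0],
    [0,0,0]
  ],
  "grip": [12,12,12,12]
}}

```text
time: 14.02
eef_pos: [0.6081, -0.0658, 0.0675]
tcp_rot: [0.999, 0.046, -0.0, -0.0]
contact_force: [0.3, 0.3, -0.4]
opening: 0.141
```

Run:
```python
from h import *
from plant import ctrl,eyes
s=ctrl.get_state();print(w2c(s["eef_pos"]),s["eef_pos"],s["contact_force"])
a=eyes.read_camera("wrist")["image"][::,:];b=eyes.read_camera("scene")["image"][150:290,180:310]
b=cv2.resize(b,(390,420),interpolation=2)
cv2.imwrite("pics/w6.png",cv2.resize(np.hstack([a,b]),(792,350)))
```

```text
[-0.02395441  0.00080827] [ 0.60806724 -0.06580012  0.06746059] [ 0.3190671   0.27437156 -0.43436829]
```

View pics/w6.png

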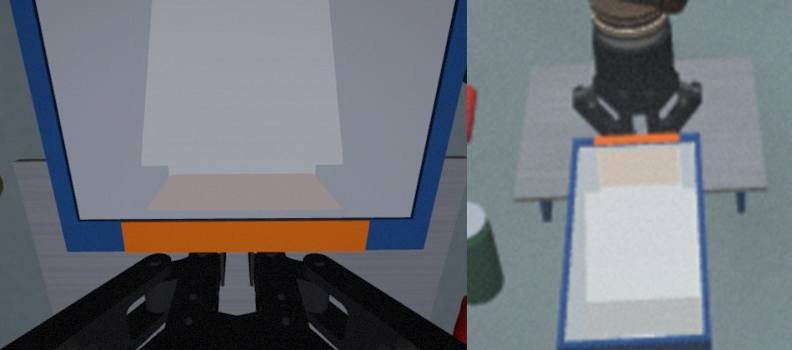

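No block is visible before the doorway any more, and contact force is zero. I'll withdraw the fingers and check inside with stretched contrast.

Emit:
{"method": "send_rows", "body": {
  "translation": [
    [-0.4,0,0],
    [-0.6,0,0],
    [-0.6,0,0],
    [-0.6,0,0],
    [-0.4,0,0]
  ],
  "rotation": [
    [0,0,0],
    [0,0,0],
    [0,0,0],
    [0,0,0],
    [0,0,0]
  ],
  "grip": [12,12,12,12,12]
}}

```text
time: 14.75
eef_pos: [0.529, -0.0729, 0.0674]
tcp_rot: [0.999, 0.046, -0.0, -0.0]
contact_force: [0.0, 0.5, -0.8]
opening: 0.139
```

Emit:
{"method": "send_rows", "body": {
  "translation": [
    [0,0,-0.8],
    [0,0,-0.9],
    [0,0,-0.9],
    [0,0,-0.8],
    [0,0,0]
  ],
  "rotation": [
    [0,0,0],
    [0,0,0],
    [0,0,0],
    [0,0,0],
    [0,0,0]
  ],
  "grip": [12,12,12,12,12]
}}

```text
time: 15.38
eef_pos: [0.5317, -0.0734, 0.1719]
tcp_rot: [0.999, 0.046, 0.002, 0.001]
contact_force: [-0.2, 0.1, -0.6]
opening: 0.137
```

Run:
```python
from h import *
from plant import ctrl,eyes
s=ctrl.get_state();print(w2c(s["eef_pos"]),s["eef_pos"],s["contact_force"])
def st(im,w,h):
    im=cv2.resize(im,(w,h),interpolation=2);g=cv2.createCLAHE(6,(4,4));return cv2.merge([g.apply(c) for c in cv2.split(im)])
a=eyes.read_camera("wrist")["image"];b=eyes.read_camera("scene")["image"][150:320,190:300];c=eyes.read_camera("side")["image"][140:270,150:380]
c0=np.load("scene0.npz")["image"][150:320,190:300]
top=np.hstack([st(a,400,300),st(c,400,300)])
bot=np.hstack([st(b,190,290),st(c0,190,290),np.zeros((290,420,3),np.uint8)])
cv2.imwrite("pics/w7.png",np.vstack([top,bot]))
```

```text
[-1.00670990e-01 -9.84108663e-05] [ 0.53172721 -0.07344565  0.17186182] [-0.18035572  0.08432228 -0.58921977]
```

View pics/w7.png

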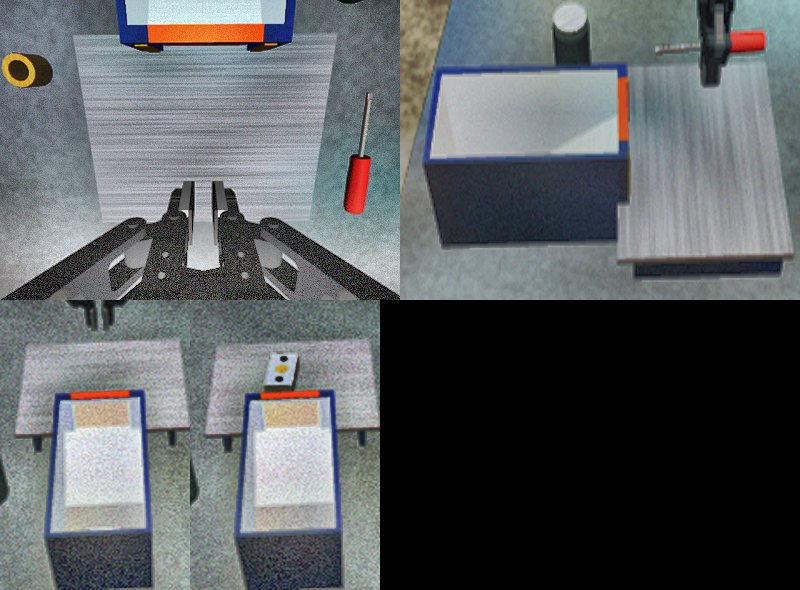

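The tray is empty and the flap looks the same as when it was shut at the start. The box floor is partly hidden by its walls, so I'll look straight down into the box from well above.

Emit:
{"method": "send_rows", "body": {
  "translation": [
    [0,0,-0.9],
    [0,0,-1],
    [0,0,-1],
    [0.5,0,-1],
    [0.9,0,0]
  ],
  "rotation": [
    [0,0,0],
    [0,0,0],
    [0,0,0],
    [0,0,0],
    [0,0,0]
  ],
  "grip": [12,12,12,12,12]
}}

```text
time: 16.15
eef_pos: [0.5735, -0.0694, 0.2885]
tcp_rot: [0.999, 0.045, 0.002, 0.001]
contact_force: [0.4, -0.6, 0.4]
opening: 0.139
```

Emit:
{"method": "send_rows", "body": {
  "translation": [
    [0.9,0,0],
    [0.9,0,0],
    [0.9,0,0],
    [0.9,0,0],
    [0.5,0,0]
  ],
  "rotation": [
    [0,0,0],
    [0,0,0],
    [0,0,0],
    [0,0,0],
    [0,0,0]
  ],
  "grip": [12,12,12,12,12]
}}

```text
time: 16.77
eef_pos: [0.6952, -0.0577, 0.2835]
tcp_rot: [0.999, 0.046, -0.002, -0.001]
contact_force: [0.3, -0.3, 0.8]
opening: 0.141
```

Run:
```python
from plant import ctrl,eyes
import cv2
s=ctrl.get_state();print(s["eef_pos"],s["contact_force"])
cv2.imwrite("pics/w8.png",eyes.read_camera("wrist")["image"])
```

```text
[ 0.69524401 -0.05765859  0.28349742] [ 0.30315284 -0.29104925  0.81385195]
```

View pics/w8.png

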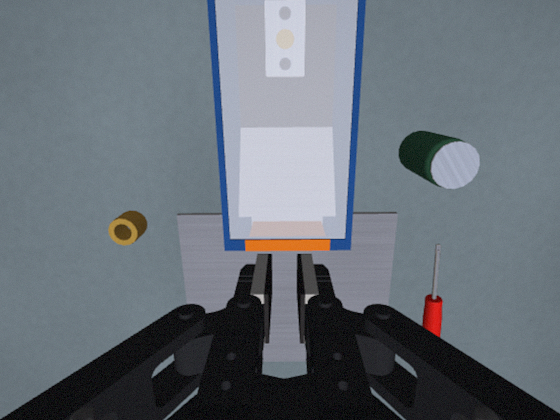

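The block is flat on the box floor at (285,38), the flap's inner face (250–325, 221–238) hangs shut, and the bushing, tin and screwdriver are standing or lying undisturbed. The arm is clear, so I'll hand in.

```bash
python3 -c "
from plant import ticket;print(ticket.sign_off())"
```

```text
the job is handed in; nothing more can be done
None
```

The aluminium block is in the blue chute box with the flap shut behind it, and I handed the job in at about 17 s.

I squared and centred the block with a two-finger push on its right side. Then I pushed it from behind through the flap, without gripping or lifting it, and backed the fingers away.

**Last checks:**
- **Block:** the overhead wrist picture shows it lying flat on the box floor, and the tray is empty.
- **Flap:** it looks the same as at the start. I judged this from the pictures and did not measure the angle.
- **Bystanders:** the bushing, oil tin and screwdriver look undisturbed. I did not measure them again after the push.
- **Robot:** the arm stood clear above the box, and the readings after each move showed only about 1 N.

My estimates of the tray's sideways position differed by up to about 4 mm between views. The block had about 20 mm of clearance on each side of the doorway, so this did not matter.

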